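# Take the used filter out of the desk air purifier

## Task

Take the used filter out of the air purifier on the desk: turn its bar handle anticlockwise (seen from above) until its lugs come out from under the tabs, lift it out and stand it upright in the empty dark tray, setting it down without dropping it. Then shut the purifier's lid and press it down past its catch so that it is fully closed. Leave the other things on the desk where they are.

Things in the scene. Friction and masses are not known exactly. Their poses are not given: they have to be found in the camera images.
- purifier: fixed desktop air purifier, white housing 220 (its x) x 260 (its y) x 71 mm high; origin under its centre, z up. In its top is a round well 124 mm wide, centred at local x 0, y -20 mm, its floor 12 mm above the desk; two grey tabs and two grey stop blocks stand in from the well's edge
- well (a point): centre of the well's mouth, 71 mm above the desk; axes as the purifier's. Angles anticlockwise from +x: the tabs (inner radius 50 mm, underside 63.5, top 71 mm above the desk) overhang the well from -20 to 45 deg and from 160 to 225 deg; stop blocks fill 110 to 156 and 290 to 336 deg; the rest is open gaps
- filter: loose round grey filter cartridge, 0.25 kg, 92 mm diameter, 56 mm high, bar handle across its top. Origin: centre of the underside, z up, x along the bar. Two lugs 26 mm wide reach out to radius 60 mm under the bar's ends, 40 to 48 mm above the underside. At the start it stands in the well, bar 0 to 17 deg anticlockwise of the housing's x axis, lugs under the tabs
- bar_top (a point): centre of the top edge of the filter's upright bar handle: 110 mm long (filter's x), 14 mm thick (y), from 56 to 98 mm above the filter's underside. With the bar at 61 deg or more from the housing's x axis, anticlockwise, the lugs are free of the tabs; at about 95 deg they meet the stop blocks
- tray: fixed dark square tray, 180 x 180 mm outside, walls 5 mm thick and 16 mm high, floor 5 mm thick; origin under its centre
- lid (a joint): hinge of the purifier's lid, rad: 0 shut, 1.57 upright, 1.6 to 1.9 at the start; stays where it is left. The lid is a white domed cover 210 mm wide (along the hinge), 225 mm long, 50 mm deep, hollow below. Closing, it meets a sprung catch at about 0.08 rad; pressed past it (some 5 to 10 N at the pad) it goes to 0 and is held
- lid_hinge (a point): middle of the lid's hinge line, 73 mm above the desk, on the housing's +y side; the hinge runs along the purifier's x axis; the shut lid extends from here along the purifier's -y
- lid_pad (a point): centre of the grey thumb pad (120 x 30 mm) on the lid's outer face, 190 mm from the hinge line and 53 mm above the lid's rim; its z axis is the outward normal of that face
- mug: loose white mug, 80 mm wide, 95 mm high, handle at its +y; origin under its centre
- mouse: loose black computer mouse 110 x 62 x 34 mm; origin under its centre
- books: loose pile of three books 140 x 210 x 66 mm; origin under its centre
- plant: loose small plant in a grey pot, 94 mm wide, leaves up to about 150 mm high; origin under its centre
- case: loose black spectacle case 160 x 62 x 45 mm; origin under its centre

How it is judged:
By the outcome, as a careful person would: the job done as asked, in the order asked, and still so for the second after the job is handed in, with the robot touching nothing.
It also fails if it takes over 72 s, if anything falls off the work surface, if the arm or the gripper's body presses on something with over 40 N, if the wrist force passes 120 N, or if a joint passes its speed limit or range.

## Robot

A 6-joint arm with a two-finger parallel gripper is mounted at the origin on the work surface. World frame = base frame: x ahead of the robot, y to its left, z up, the work surface at z = 0. Lengths are in m, angles in degrees, forces in N, time in s.
With the tool pointing down it reaches from about 0.375 to 0.9 m from the base axis. Payload 3.1 kg.
Tool frame: the origin (TCP) lies between the finger pads; the fingertips stand 11 mm ahead of it and the grasp point (between the pads) lies 8 mm behind it; z points along the fingers, y is the line along which they close (so a half turn about z gives the same grasp; the last joint's range is limited). The gripper opens to 87 mm and grips with 3 to 60 N. Pads are 19 mm wide; open, the fingers measure 117 mm over their backs; the gripper's body (75 mm by 190 mm) begins 51 mm behind the grasp point.
Start: joints at [66.033, 30.224, 82.088, -0, 67.689, -10.227], TCP at [0.148, 0.607, 0.234] pointing down, gripper open.
Joint ranges: [-176.69, 176.69], [-43.24, 126.21], [12.49, 139.97], [-82, 262], [0, 151.66], [-163.58, 163.58]. Speed limits (degrees/s): [159.86, 159.86, 180, 180, 180, 180].

## Interface

Orientations are given as a 3x3 rotation matrix whose columns are the frame's x, y, z axes.
In Python, from rig import bot, viewer, workorder, models gives the robot as it stands.
- The arm moves only by the shell command python3 -m jog 'ROWS'. ROWS is JSON, a list of rows, each a list of 7 numbers: the opening, from 0 (shut) to 1 (fully open), then the shift along the tool's x, y, z in m, then the turn, a rotation vector about the tool's x, y, z in degrees. In form: [[claw, x, y, z, ax, ay, az], ...]. A call has 1 to 20 rows; each row is the pose to reach, as a shift and turn from the pose commanded when the call began, along the tool's axes at that moment; what a row does not reach only later rows make up. A row lasts 1/8 s, in which the tool goes at most 62.5 mm and 10.7 degrees, less where a joint would pass 70% of its speed; a pose out of reach is approached as far as the arm can. A call with a gripper value outside its range is refused whole. The fingers move at their own pace and stop on an object; the grip force is fixed at half the most. Time passes only in rows, so rows that repeat a pose let the fingers close. It gives the time, the measured TCP pose, the force, the opening and the grip force at its end, in the units of the state.
- bot.read_state(): the state, without advancing time (a new reading comes with each control period).
- viewer.capture(name): name is "side" or "top"; returns (picture, depth): 384x512x3 uint8, blue, green, red; 384x512 float32, m along the optical axis (not along the pixel's ray), 0 where there is no reading.
- viewer.camera_info(name): a dict with "fx", "fy", "cx", "cy" (pixels), "dist_coeffs" ([k1, k2, p1, p2, k3] as OpenCV has them; the pictures are not rectified), "world_to_cam" (4x4, takes a point from world to camera coordinates). Camera axes: x right, y down, z forward; pixel columns grow to the right and rows downward; lengths in m; the calibration is good to about 2 mm. A picture is of the moment at which its call begins. camera_info takes no time and is no camera call.
- workorder.hand_in(): hands the job in; it is judged then, once.
Trained networks look in the newest picture that a camera, given by its name, has taken for a name from the list of things; names that differ only in an ending like _2 or _b are one class to them, and where a whole thing is asked for, a point or a joint stands for the part that bears it (a point fixed in the world has none). Each returns a list of dicts, best first, with "p" (0 to 1); they miss things now and then, are a little off and sometimes report something else, mostly with a low value. They report only what shows in the picture. A call takes as long as a camera call.
- models.outline_of(camera, thing): "mask" (384x512 bool, what is visible of it).
- models.tip_of(camera, thing): "xyz" ([x, y, z] in m, in world coordinates, good to about 4 mm: a listed point, or the origin of a listed thing).
The state is a dict: "time_s": time; "joint_positions": joint angles; "qvel": joint speeds; "tau": joint torques, N m; "position": TCP position; "tcp_rot": TCP orientation; "force": force on the tool from outside, world axes, zero at the start; "moment": the same for the moment, N m; "opening": opening from 0.0 (shut) to 1.0 (fully open); "grasp_force": force on a finger pad.
Only numpy, scipy, OpenCV 4.12 (cv2) and the standard library are available. Lean on these libraries where they do the work, as an engineer would, in place of code of your own. Each camera call takes 0.05 s, during which the arm holds its last target. There are 200 camera calls.

## Working session

There is one attempt and no reset: what is moved stays moved. The work goes in short steps, Python scripts to look and compute and a shell command to move; the robot and the scene stay as the last step left them, time stands still between calls to the robot, and variables do not carry over. Pictures are saved under pics/ and viewed, at most 10 in all, crops included, and the job is handed in when it is done.

```bash
mkdir -p pics; ls; python3 - <<'E'
from rig import bot, viewer, workorder, models
import cv2, numpy as np
s=bot.read_state(); print(s)
ims=[]
for c in ("side","top"):
    p,d=viewer.capture(c); ims.append(p); cv2.imwrite(f"pics/{c}0.png",p); np.save(f"pics/{c}0.npy",d)
    for t in ("well","bar_top","tray","lid_hinge","lid_pad","purifier","filter","mug","plant","books","case","mouse"):
        r=models.tip_of(c,t); print(c,t,[(np.round(q["xyz"],3).tolist(),round(q["p"],2)) for q in r[:2]])
E
```

```text
pics
{'time_s': 0.0, 'joint_positions': array([ 6.60330299e+01,  3.02790144e+01,  8.21565550e+01, -2.12605531e-04,
        6.76870443e+01, -1.02271300e+01]), 'qvel': array([ 0.04656243, -0.07832167, -0.10982491,  0.03883689,  0.06859783,
        0.06008407]), 'tau': array([-1.32773428e-03, -4.40037596e+01, -1.76593351e+01,  6.32504141e-02,
        5.83363348e-02, -1.78885612e-04]), 'position': array([0.14812744, 0.60647175, 0.23257013]), 'tcp_rot': array([[-9.71384374e-01,  2.37511362e-01, -8.66156895e-04],
       [ 2.37512643e-01,  9.71382476e-01, -1.95689327e-03],
       [ 3.76585245e-04, -2.10661876e-03, -9.99997710e-01]]), 'force': array([-0.0330676 ,  0.65353608,  0.13598357]), 'moment': array([-0.02299556,  0.03009357, -0.03086193]), 'grasp_force': 0.0, 'opening': 1.0034177424227377}
side well [([0.491, 0.046, 0.072], 0.97)]
side bar_top [([0.492, 0.043, 0.114], 0.95), ([0.493, 0.042, 0.01], 0.55)]
side tray [([0.463, -0.353, 0.0], 0.93)]
side lid_hinge [([0.466, 0.179, 0.073], 0.76)]
side lid_pad [([0.439, 0.288, 0.239], 0.79), ([0.462, -0.354, 0.0], 0.61)]
side purifier [([0.
[... 254 characters left out ...]
 -0.002], 0.97), ([0.774, -0.195, 0.0], 0.27)]
side mouse [([0.692, -0.369, -0.004], 0.57)]
top well []
top bar_top [([0.495, 0.044, 0.11], 0.69)]
top tray [([0.464, -0.349, -0.002], 0.69), ([0.779, -0.191, 0.003], 0.48)]
top lid_hinge [([0.465, 0.176, 0.075], 0.97), ([0.496, 0.047, 0.016], 0.52)]
top lid_pad [([0.444, 0.286, 0.232], 0.88)]
top purifier [([0.496, 0.044, 0.016], 0.7), ([0.489, 0.064, 0.002], 0.63)]
top filter [([0.496, 0.044, 0.013], 0.82), ([0.445, 0.284, 0.236], 0.35)]
top mug [([0.777, -0.194, 0.003], 0.94)]
top plant [([0.577, 0.522, -0.003], 0.72)]
top books [([0.775, 0.151, -0.001], 0.57)]
top case [([0.354, 0.433, 0.001], 0.8)]
top mouse [([0.69, -0.371, 0.002], 0.89)]
```

View pics/top0.png

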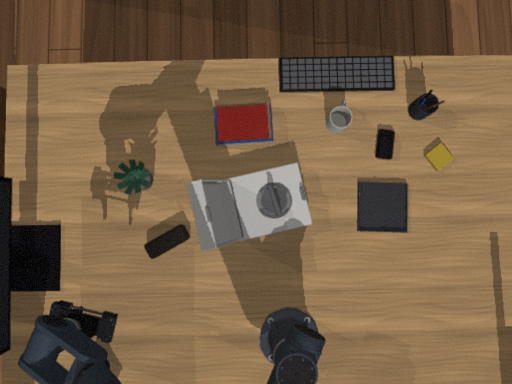

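View pics/side0.png

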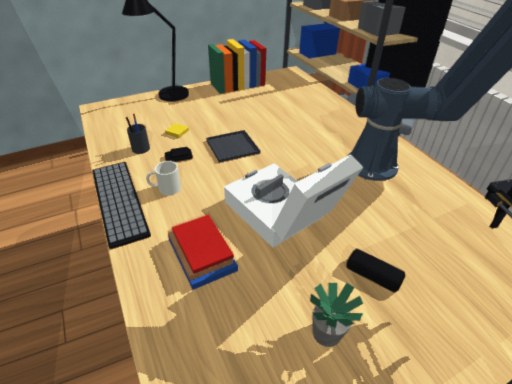

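```bash
cat > h.py <<'E'
import numpy as np, cv2
from rig import bot, viewer, models
def cloud(c,d):
    "world xyz for every pixel (H,W,3), nan where no depth"
    i=viewer.camera_info(c); K=np.array([[i["fx"],0,i["cx"]],[0,i["fy"],i["cy"]],[0,0,1]])
    v,u=np.mgrid[:d.shape[0],:d.shape[1]]
    n=cv2.undistortPoints(np.stack([u,v],-1).reshape(-1,1,2).astype(float),K,np.array(i["dist_coeffs"])).reshape(*d.shape,2)
    P=np.concatenate([n*d[...,None],d[...,None]],-1); T=np.linalg.inv(i["world_to_cam"])
    W=P@T[:3,:3].T+T[:3,3]; W[d<=0]=np.nan
    return W
E
python3 - <<'E'
from h import *
for c in ("side","top"):
    W=cloud(c,np.load(f"pics/{c}0.npy"))
    # bar: points near filter, z>0.085
    x,y,z=W[...,0],W[...,1],W[...,2]
    m=(np.hypot(x-.493,y-.044)<.065)&(z>.104)&(z<.118)
    p=W[m]
    if len(p)>10:
        (cx,cy),(a,b),ang=cv2.minAreaRect(p[:,:2].astype(np.float32)); print(c,"bar",len(p),np.round(p.mean(0),4),cx,cy,a,b,ang, np.percentile(p[:,2],[5,50,95]))
        e=np.linalg.svd(p[:,:2]-p[:,:2].mean(0))[2][0]; print(np.degrees(np.arctan2(e[1],e[0])))
    m=(abs(z-.071)<.004)&(np.hypot(x-.489,y-.065)<.18)
    p=W[m]; print(c,"housing",len(p),cv2.minAreaRect(p[:,:2].astype(np.float32)))
    m=(abs(z-.016)<.004)&(np.hypot(x-.463,y+.351)<.14); p=W[m]; print(c,"tray",cv2.minAreaRect(p[:,:2].astype(np.float32)))
    m=(z>.10)&(y>.14)&(y<.34)&(abs(x-.45)<.13); p=W[m]; print(c,"lid",len(p), p.min(0),p.max(0))
E
```

```text
side bar 127 [0.4966 0.0479 0.1097] 0.49309054017066956 0.0453028678894043 0.11111845076084137 0.016630247235298157 18.22551155090332 [0.10487644 0.11011415 0.1129515 ]
18.233960882207406
side housing 2011 ((0.4866202473640442, 0.08219587802886963), (0.22337810695171356, 0.30111247301101685), 11.587818145751953)
side tray ((0.4625033736228943, -0.35151562094688416), (0.18714813888072968, 0.1817542016506195), 87.32190704345703)
side lid 3098 [0.33878905 0.20916525 0.10002482] [0.56481164 0.31299994 0.2968069 ]
top bar 132 [0.4939 0.045  0.1105] 0.49391889572143555 0.04498201236128807 0.10924267768859863 0.013973531313240528 18.101137161254883 [0.10584321 0.11082195 0.11459359]
-161.73704197926355
top housing 3523 ((0.4859501123428345, 0.08207965642213821), (0.22018805146217346, 0.29653286933898926), 12.076080322265625)
top tray ((0.46273666620254517, -0.35149553418159485), (0.18270321190357208, 0.18052704632282257), 87.09272766113281)
top lid 1875 [0.34112341 0.16512989 0.10001224] [0.56604687 0.31305853 0.29742945]
```

The top view shows the purifier near (245,205) with its lid open to the left (+y) and the bar at (274,200). The tray is at (382,206). The side view confirms the open lid at (320,190). Bar angle is about 18.1° in the world against a housing yaw of about 11.8°, so 6.3° relative. The heights check out at 0.110.

I'll rise above the lid, cross over, and use the flipped grasp so joint 6 has room to turn.

```bash
cat >> h.py <<'E'
def shift(x,y,z,yaw=None,cmd=None):
    "row numbers (tool axes) from current pose to world TCP x,y,z with tool-y at yaw deg (tool down)"
    s=bot.read_state(); R=s["tcp_rot"]; d=R.T@(np.array([x,y,z])-s["position"])
    if yaw is None: return np.round(d,4), None
    a=np.radians(yaw); Y=np.array([np.cos(a),np.sin(a),0]); Z=np.array([0,0,-1.]); G=np.stack([np.cross(Y,Z),Y,Z],1)
    from scipy.spatial.transform import Rotation as Ro
    return np.round(d,4), np.round(Ro.from_matrix(R.T@G).as_rotvec(degrees=True),2)
E
python3 -m jog '[[0.4,0,0,-0.16,0,0,0],[0.4,0,0,-0.16,0,0,0],[0.4,0,0,-0.16,0,0,0],[0.4,-0.469,-0.464,-0.16,0,0,148.2],[0.4,-0.469,-0.464,-0.16,0,0,148.2],[0.4,-0.469,-0.464,-0.16,0,0,148.2],[0.4,-0.469,-0.464,-0.16,0,0,148.2],[0.4,-0.469,-0.464,-0.16,0,0,148.2],[0.4,-0.469,-0.464,-0.16,0,0,148.2],[0.4,-0.469,-0.464,-0.16,0,0,148.2],[0.4,-0.469,-0.464,-0.16,0,0,148.2],[0.4,-0.469,-0.464,-0.16,0,0,148.2],[0.4,-0.469,-0.464,-0.16,0,0,148.2],[0.4,-0.469,-0.464,-0.16,0,0,148.2],[0.4,-0.469,-0.464,-0.16,0,0,148.2],[0.4,-0.469,-0.464,-0.16,0,0,148.2],[0.4,-0.469,-0.464,-0.16,0,0,148.2],[0.4,-0.469,-0.464,-0.16,0,0,148.2]]'
python3 -c "
from h import *
print(shift(.4935,.045,.083,-71.9)); print(bot.read_state()['joint_positions'])"
```

```text
time_s: 3.55
position: [0.4937, 0.0449, 0.3936]
tcp_rot: [[0.95, 0.312, 0.0], [0.312, -0.95, 0.0], [0.0, 0.0, -1.0]]
force: [-0.9, 0.5, -0.3]
opening: 0.402
grasp_force: 0.0
(array([-2.000e-04, -1.000e-04,  3.106e-01]), array([ 0.  , -0.  ,  0.06]))
[-7.73719429e+00  1.07357957e+01  8.67063432e+01  3.88554996e-04
  8.25566040e+01  6.41057921e+01]
```

```bash
python3 -m jog '[[0.4,0,0,0.06,0,0,0],[0.4,0,0,0.12,0,0,0],[0.4,0,0,0.18,0,0,0],[0.4,0,0,0.24,0,0,0],[0.4,0,0,0.28,0,0,0],[0.4,0,0,0.3,0,0,0],[0.4,0,0,0.31,0,0,0],[0.4,0,0,0.31,0,0,0],[0,0,0,0.31,0,0,0],[0,0,0,0.31,0,0,0],[0,0,0,0.31,0,0,0],[0,0,0,0.31,0,0,0]]'
```

```text
time_s: 5.05
position: [0.4942, 0.0451, 0.0843]
tcp_rot: [[0.951, 0.31, 0.001], [0.31, -0.951, 0.0], [0.001, 0.0, -1.0]]
force: [-0.6, 0.9, 5.9]
opening: 0.162
grasp_force: 30.0
```

```bash
python3 -m jog '[[0,0,0,0,0,0,-7],[0,0,0,0,0,0,-14],[0,0,0,0,0,0,-21],[0,0,0,0,0,0,-28],[0,0,0,0,0,0,-35],[0,0,0,0,0,0,-42],[0,0,0,0,0,0,-49],[0,0,0,0,0,0,-56],[0,0,0,0,0,0,-63],[0,0,0,0,0,0,-70],[0,0,0,0,0,0,-71],[0,0,0,0,0,0,-71]]'
python3 - <<'E'
from h import *
print(bot.read_state()["moment"])
for c in ("top","side"):
    p,d=viewer.capture(c); cv2.imwrite(f"pics/{c}1.png",p); np.save(f"pics/{c}1.npy",d)
q=[cv2.resize(cv2.imread("pics/top1.png")[120:270,170:330],(533,500)),cv2.resize(cv2.imread("pics/side1.png")[120:270,190:270],(267,500))]
cv2.imwrite("pics/v1.png",np.hstack(q))
E
```

```text
time_s: 6.55
position: [0.4934, 0.0451, 0.0834]
tcp_rot: [[0.018, 1.0, -0.001], [1.0, -0.018, 0.0], [0.0, -0.001, -1.0]]
force: [-0.8, 0.8, -0.8]
opening: 0.161
grasp_force: 30.0
[ 0.1105354   0.03960608 -0.06409837]
```

View pics/v1.png

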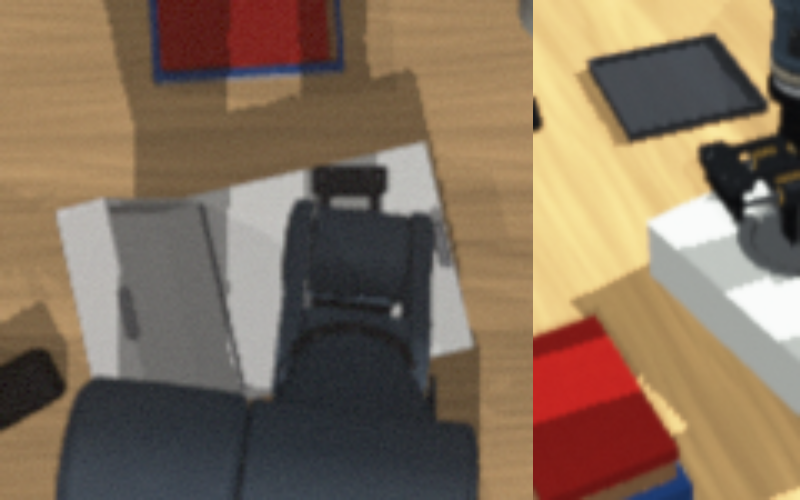

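The gripper (near (350,190) in the crop) has turned with the bar, and the moment is low. Next I lift gently.

```bash
python3 -m jog '[[0,0,0,-0.006,0,0,0],[0,0,0,-0.012,0,0,0],[0,0,0,-0.02,0,0,0],[0,0,0,-0.028,0,0,0],[0,0,0,-0.028,0,0,0]]'
```

```text
time_s: 7.28
position: [0.4947, 0.0447, 0.1126]
tcp_rot: [[0.016, 1.0, 0.003], [1.0, -0.016, -0.001], [-0.001, 0.003, -1.0]]
force: [0.7, -0.1, -3.0]
opening: 0.157
grasp_force: 30.0
```

```bash
python3 -m jog '[[0,0,0,-0.025,0,0,0],[0,0,0,-0.055,0,0,0],[0,0,0,-0.075,0,0,0],[0,-0.015,0,-0.085,0,0,0],[0,-0.05,-0.003,-0.09,0,0,0],[0,-0.095,-0.006,-0.09,0,0,0],[0,-0.14,-0.009,-0.09,0,0,0],[0,-0.185,-0.012,-0.09,0,0,0],[0,-0.23,-0.015,-0.09,0,0,0],[0,-0.275,-0.018,-0.09,0,0,0],[0,-0.32,-0.02,-0.09,0,0,0],[0,-0.36,-0.022,-0.09,0,0,0],[0,-0.385,-0.024,-0.09,0,0,0],[0,-0.397,-0.025,-0.09,0,0,0],[0,-0.397,-0.025,-0.09,0,0,0],[0,-0.397,-0.025,-0.09,0,0,0]]'
python3 - <<'E'
from h import *
s=bot.read_state();print(s["joint_positions"],shift(.4627,-.3515,.09))
p,d=viewer.capture("side"); cv2.imwrite("pics/side2.png",p); np.save("pics/side2.npy",d)
W=cloud("side",d); m=(np.hypot(W[...,0]-.463,W[...,1]+.35)<.062)&(W[...,2]>.05); print(len(W[m]),np.percentile(W[m][:,2],[1,5,10]))
cv2.imwrite("pics/v2.png",cv2.resize(p[60:200,170:340],(680,560)))
E
```

```text
time_s: 9.28
position: [0.4621, -0.3498, 0.2013]
tcp_rot: [[0.015, 1.0, -0.001], [1.0, -0.015, 0.002], [0.002, -0.001, -1.0]]
force: [-0.0, 0.0, -3.8]
opening: 0.16
grasp_force: 30.0
[-4.81807516e+01  2.90069216e+01  9.05856911e+01  3.05595792e-02
  6.05140287e+01 -4.73229003e+01] (array([-0.0019,  0.0007,  0.1113]), None)
2219 [0.13653351 0.15335298 0.17409841]
```

View pics/v2.png

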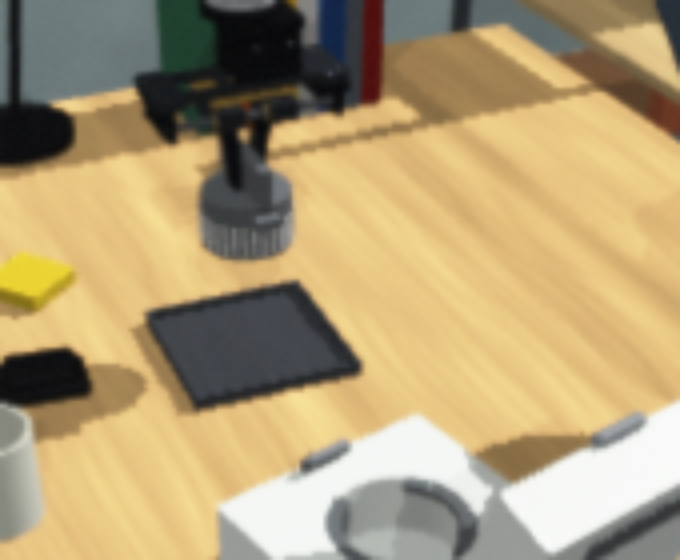

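The filter hangs upright above the tray at about (247,215) in the crop, and the well is empty. Lowering it now.

```bash
python3 -m jog '[[0,0,0,0.03,0,0,0],[0,0,0,0.07,0,0,0],[0,0,0,0.1,0,0,0],[0,0,0,0.112,0,0,0],[0,0,0,0.117,0,0,0],[0,0,0,0.12,0,0,0],[0,0,0,0.122,0,0,0],[0,0,0,0.122,0,0,0]]'
```

```text
time_s: 10.32
position: [0.4625, -0.3519, 0.0801]
tcp_rot: [[0.016, 1.0, 0.001], [1.0, -0.016, -0.001], [-0.001, 0.001, -1.0]]
force: [0.3, -0.6, -3.0]
opening: 0.161
grasp_force: 30.0
```

```bash
python3 -m jog '[[0,0,0,0.001,0,0,0],[0,0,0,0.002,0,0,0],[0,0,0,0.003,0,0,0],[0,0,0,0.003,0,0,0]]'
```

```text
time_s: 10.82
position: [0.4622, -0.3516, 0.0765]
tcp_rot: [[0.016, 1.0, -0.0], [1.0, -0.016, 0.0], [0.0, -0.0, -1.0]]
force: [0.2, -0.4, -3.1]
opening: 0.157
grasp_force: 30.0
```

```bash
python3 -m jog '[[0,0,0,0.001,0,0,0],[0,0,0,0.001,0,0,0]]'; python3 -m jog '[[0,0,0,0.001,0,0,0],[0,0,0,0.001,0,0,0]]'
```

```text
time_s: 11.08
position: [0.4622, -0.3516, 0.0764]
tcp_rot: [[0.016, 1.0, -0.0], [1.0, -0.016, -0.0], [-0.0, -0.0, -1.0]]
force: [-2.5, 0.1, 4.0]
opening: 0.164
grasp_force: 30.0
time_s: 11.32
position: [0.4622, -0.3516, 0.0764]
tcp_rot: [[0.016, 1.0, 0.0], [1.0, -0.016, -0.001], [-0.001, 0.0, -1.0]]
force: [-4.4, 2.2, 10.7]
opening: 0.156
grasp_force: 30.0
```

The tray is bearing the filter's weight, so I release it, rise and check.

```bash
python3 -m jog '[[0,0,0,-0.001,0,0,0],[0.2,0,0,-0.001,0,0,0],[0.4,0,0,-0.001,0,0,0],[0.4,0,0,-0.001,0,0,0],[0.4,0,0,-0.001,0,0,0],[0.4,0,0,-0.02,0,0,0],[0.4,0,0,-0.05,0,0,0],[0.4,0,0,-0.11,0,0,0],[0.4,0,0,-0.17,0,0,0],[0.4,0,0,-0.23,0,0,0],[0.4,0,0,-0.29,0,0,0],[0,0,0,-0.33,0,0,0],[0,0,0,-0.33,0,0,0],[0,0,0,-0.33,0,0,0]]'
python3 - <<'E'
from h import *
p,d=viewer.capture("side"); cv2.imwrite("pics/side3.png",p); np.save("pics/side3.npy",d)
print([ (np.round(q["xyz"],3),q["p"]) for q in models.tip_of("side","bar_top")[:1]+models.tip_of("side","filter")[:1]])
cv2.imwrite("pics/v3.png",cv2.resize(p[60:260,170:370],(600,600)))
H=np.array([.4655,.1775,.073]); ph=np.radians(11.8); U=np.array([np.sin(ph),-np.cos(ph),0])
W=cloud("side",d).reshape(-1,3); W=W[~np.isnan(W[:,0])]; r=W-H; u=r@U; v=r@np.array([np.cos(ph),np.sin(ph),0])
m=(abs(v)<.1)&(u<.0)&(u>-.2)&(r[:,2]>.04)&(r[:,2]<.27); print("lid angle extents",u[m].min(),r[m][:,2].max())
# tip of outer-face points in u,z
for z in np.arange(.05,.24,.02):
    k=m&(abs(r[:,2]-z)<.008); print(round(z,2),np.round(np.percentile(u[k],[2,50,98]),3) if k.any() else None)
print(shift(*(H+U*-.175)[:2],.40,11.8))
E
```

```text
time_s: 13.08
position: [0.4618, -0.351, 0.4035]
tcp_rot: [[0.016, 1.0, -0.001], [1.0, -0.016, 0.001], [0.001, -0.001, -1.0]]
force: [-0.3, -0.0, -0.8]
opening: 0.147
grasp_force: 0.0
[(array([ 0.46 , -0.355,  0.105]), 0.94), (array([ 0.462, -0.358,  0.001]), 0.9)]
lid angle extents -0.11792420701672526 0.22375528666058192
0.05 [-0.071 -0.068 -0.066]
0.07 [-0.077 -0.075 -0.072]
0.09 [-0.085 -0.082 -0.079]
0.11 [-0.091 -0.089 -0.086]
0.13 [-0.098 -0.095 -0.092]
0.15 [-0.107 -0.103 -0.099]
0.17 [-0.113 -0.11  -0.106]
0.19 [-0.117 -0.115 -0.111]
0.21 [-0.108 -0.087 -0.07 ]
0.23 [-0.074 -0.071 -0.069]
(array([ 0.6991, -0.0435,  0.0047]), array([ -0.14,  -0.19, -12.74]))
```

View pics/v3.png

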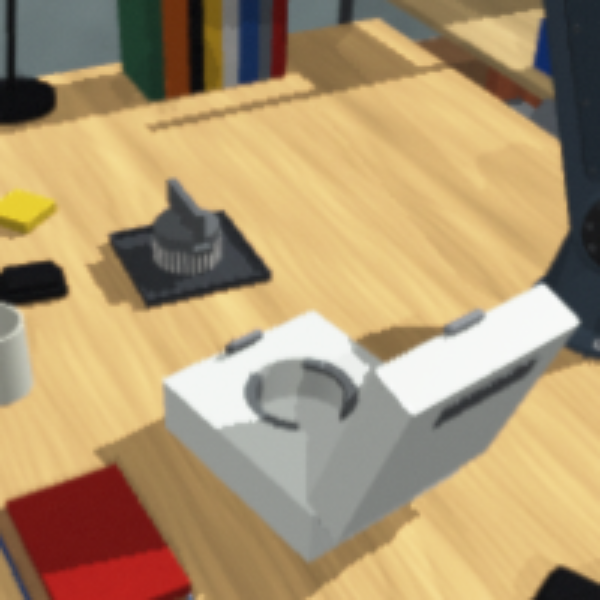

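The filter stands upright inside the tray, around (188,240) in the crop. The lid's outer face slopes at about 109°, which agrees with the pad position. I go over the lid and down behind it with the fingers shut.

```bash
python3 -m jog '[[0,0.04,-0.003,0,0,0,-2],[0,0.1,-0.006,0,0,0,-4],[0,0.16,-0.01,0,0,0,-6],[0,0.22,-0.014,0,0,0,-8],[0,0.28,-0.018,0,0,0,-10],[0,0.34,-0.022,0,0,0,-12],[0,0.4,-0.026,0,0,0,-12.7],[0,0.46,-0.03,0,0,0,-12.7],[0,0.52,-0.034,0,0,0,-12.7],[0,0.58,-0.038,0,0,0,-12.7],[0,0.64,-0.041,0,0,0,-12.7],[0,0.68,-0.043,0,0,0,-12.7],[0,0.699,-0.0435,0,0,0,-12.7],[0,0.699,-0.0435,0,0,0,-12.7],[0,0.699,-0.0435,0.05,0,0,-12.7],[0,0.699,-0.0435,0.1,0,0,-12.7],[0,0.699,-0.0435,0.14,0,0,-12.7],[0,0.699,-0.0435,0.15,0,0,-12.7],[0,0.699,-0.0435,0.15,0,0,-12.7]]'
python3 - <<'E'
from h import *
s=bot.read_state();print(s["joint_positions"])
H=np.array([.4655,.1775,.073]); ph=np.radians(11.8); U=np.array([np.sin(ph),-np.cos(ph),0]); w=.0095
for t in (109,100,90,80,70,60,50,40,30,20,12,6,4,2,0,-.6):
    a=np.radians(t);c,n=np.cos(a),np.sin(a)
    P=np.array([.19*c-.053*n,.19*n+.053*c]); E=.225*c-.05*n
    u=min(P[0],E)-w
    print(t,shift(*(H+U*u)[:2],.073+P[1]+.011)[0])
p,d=viewer.capture("side"); cv2.imwrite("pics/side4.png",p); np.save("pics/side4.npy",d)
cv2.imwrite("pics/v4.png",cv2.resize(p[40:280,200:440],(600,600)))
E
```

```text
time_s: 15.6
position: [0.4309, 0.3472, 0.255]
tcp_rot: [[-0.202, 0.979, 0.0], [0.979, 0.202, -0.0], [-0.0, 0.0, -1.0]]
force: [-0.3, 0.1, 0.0]
opening: 0.008
grasp_force: 0.0
[ 2.72946539e+01  2.32401151e+01  9.10404950e+01 -2.11270654e-02
  6.57225373e+01  1.56248138e+01]
109 [-0.0431 -0.0008  0.0086]
100 [-0.0753 -0.0007 -0.0069]
90 [-0.1107 -0.0006 -0.019 ]
80 [-0.1445 -0.0005 -0.0253]
70 [-0.1788 -0.0005 -0.0257]
60 [-0.2128 -0.0004 -0.02  ]
50 [-0.2452 -0.0003 -0.0086]
40 [-0.2751 -0.0003  0.0083]
30 [-3.017e-01 -2.000e-04  3.020e-02]
20 [-3.24e-01 -2.00e-04  5.63e-02]
12 [-3.384e-01 -1.000e-04  7.970e-02]
6 [-3.47e-01 -1.00e-04  9.85e-02]
4 [-3.494e-01 -1.000e-04  1.049e-01]
2 [-3.516e-01 -1.000e-04  1.115e-01]
0 [-3.536e-01 -1.000e-04  1.181e-01]
-0.6 [-3.541e-01 -1.000e-04  1.201e-01]
```

View pics/v4.png

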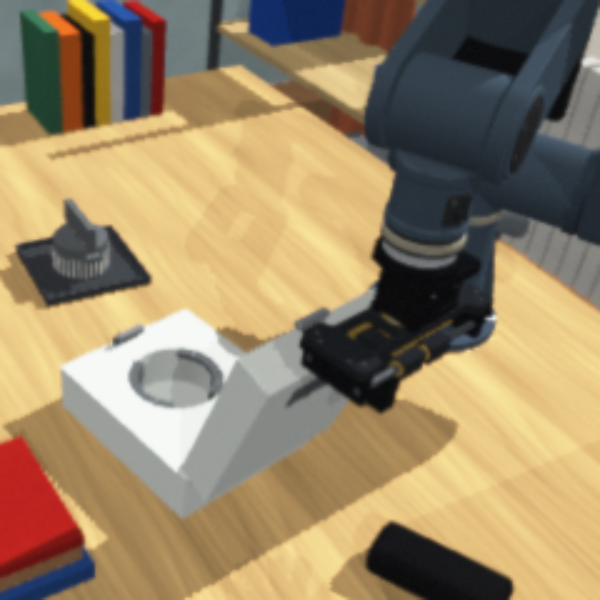

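The gripper is right behind the open lid at about (350,350) and clear of it. Now I push the lid over.

```bash
python3 -m jog '[[0,-0.02,0,-0.005,0,0,0],[0,-0.035,0,-0.008,0,0,0],[0,-0.05,0,-0.01,0,0,0],[0,-0.065,0,-0.013,0,0,0],[0,-0.08,0,-0.017,0,0,0],[0,-0.095,0,-0.02,0,0,0],[0,-0.11,0,-0.023,0,0,0],[0,-0.11,0,-0.023,0,0,0]]'
```

```text
time_s: 16.65
position: [0.4528, 0.2384, 0.2774]
tcp_rot: [[-0.202, 0.979, -0.0], [0.979, 0.202, -0.002], [-0.002, -0.001, -1.0]]
force: [-0.9, -0.5, 0.1]
opening: 0.002
grasp_force: 0.0
```

```bash
cat >> h.py <<'E'
H=np.array([.4655,.1775,.073]); ph=np.radians(11.8); U=np.array([np.sin(ph),-np.cos(ph),0]); V=np.array([np.cos(ph),np.sin(ph),0])
def lidprof(c,lo=-.2,hi=.26,vr=(-.1,.1)):
    p,d=viewer.capture(c); W=cloud(c,d).reshape(-1,3); r=(W-H)[~np.isnan(W[:,0])]; u=r@U; v=r@V; z=r[:,2]
    for a in np.arange(lo,hi,.02):
        k=(abs(u-a)<.008)&(v>vr[0])&(v<vr[1])&(z>-.03)&(z<.26)
        if k.sum()>5: print(round(a,2),k.sum(),np.round(np.percentile(z[k],[2,25,50,75,98]),3))
    return p
E
python3 - <<'E'
from h import *
p=lidprof("side",vr=(.03,.1)); cv2.imwrite("pics/side5.png",p)
for c in("side","top"):
    if c=="top": viewer.capture(c)
    print([(np.round(q["xyz"],3),q["p"]) for q in models.tip_of(c,"lid_pad")[:1]])
cv2.imwrite("pics/v5.png",cv2.resize(p[40:280,200:440],(600,600)))
E
```

```text
-0.04 522 [0.033 0.134 0.173 0.213 0.227]
-0.02 87 [-0.027  0.224  0.225  0.226  0.227]
-0.0 53 [0.224 0.225 0.225 0.226 0.227]
0.02 15 [-0.005 -0.003 -0.002 -0.001  0.001]
0.04 43 [-0.005 -0.003 -0.002 -0.001  0.001]
0.06 56 [-0.004 -0.003 -0.002 -0.001  0.001]
0.08 69 [-0.005 -0.003 -0.002 -0.001  0.   ]
0.1 66 [-0.005 -0.003 -0.002 -0.001  0.   ]
0.12 54 [-0.005 -0.003 -0.002 -0.001  0.001]
0.14 52 [-0.004 -0.003 -0.002 -0.001  0.001]
0.16 55 [-0.005 -0.003 -0.002 -0.001  0.001]
0.18 72 [-0.01  -0.003 -0.002 -0.001  0.001]
0.2 63 [-0.005 -0.003 -0.002 -0.001  0.001]
0.22 59 [-0.004 -0.003 -0.002 -0.001  0.001]
0.24 55 [-0.004 -0.003 -0.002 -0.001  0.001]
[]
[(array([0.454, 0.226, 0.261]), 0.79)]
```

View pics/v5.png

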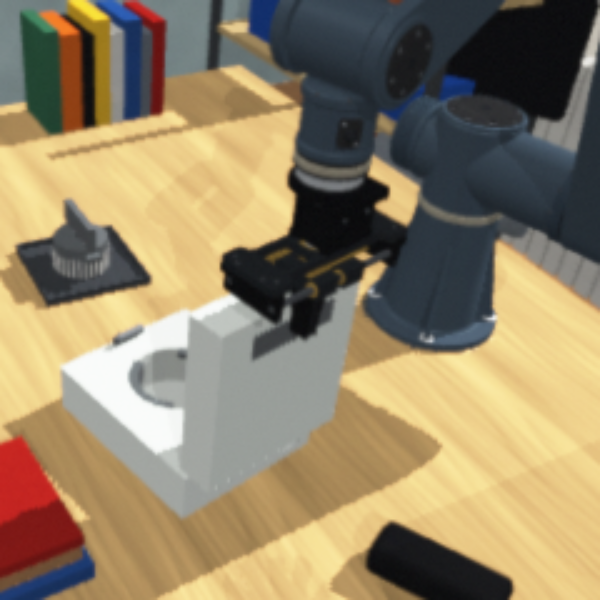

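The lid is now upright, with the fingers on the pad at about (305,320). It matches the model, so I continue along the arc to just above the catch.

```bash
python3 -m jog '[[0,-0.017,0,-0.001,0,0,0],[0,-0.034,0,-0.002,0,0,0],[0,-0.051,0,-0.003,0,0,0],[0,-0.068,0,-0.003,0,0,0],[0,-0.085,0,0,0,0,0],[0,-0.102,0,0.003,0,0,0],[0,-0.118,0,0.008,0,0,0],[0,-0.134,0,0.014,0,0,0],[0,-0.149,0,0.022,0,0,0],[0,-0.164,0,0.031,0,0,0],[0,-0.178,0,0.042,0,0,0],[0,-0.191,0,0.053,0,0,0],[0,-0.202,0,0.066,0,0,0],[0,-0.213,0,0.079,0,0,0],[0,-0.221,0,0.091,0,0,0],[0,-0.227,0,0.103,0,0,0],[0,-0.233,0,0.115,0,0,0],[0,-0.233,0,0.115,0,0,0]]'
python3 - <<'E'
from h import *
p=lidprof("side",vr=(.03,.1)); cv2.imwrite("pics/side6.png",p)
cv2.imwrite("pics/v6.png",cv2.resize(p[40:280,200:440],(600,600)))
for t in (6,4,2,0,-.6):
    a=np.radians(t);c,n=np.cos(a),np.sin(a); print(t,shift(*(H+U*(.19*c-.053*n-.003))[:2],.084+.19*n+.053*c)[0])
E
```

```text
time_s: 19.1
position: [0.4993, 0.0122, 0.1613]
tcp_rot: [[-0.203, 0.979, -0.003], [0.979, 0.203, 0.001], [0.001, -0.003, -1.0]]
force: [-0.5, 0.7, -0.1]
opening: 0.009
grasp_force: 0.0
-0.02 114 [-0.029 -0.022 -0.015 -0.007 -0.001]
-0.0 306 [-0.003  0.005  0.029  0.049  0.053]
0.02 91 [0.05  0.052 0.053 0.054 0.056]
0.04 89 [0.052 0.055 0.056 0.056 0.058]
0.06 95 [0.048 0.057 0.058 0.059 0.061]
0.08 92 [-0.001  0.059  0.06   0.061  0.064]
0.1 84 [0.038 0.061 0.063 0.064 0.066]
0.12 92 [-0.002  0.064  0.065  0.066  0.068]
0.14 270 [0.024 0.068 0.163 0.184 0.191]
0.16 183 [-0.003  0.07   0.074  0.189  0.257]
0.18 184 [-0.002  0.073  0.077  0.188  0.256]
0.2 137 [-0.003  0.074  0.077  0.179  0.191]
0.22 35 [-0.003  0.001  0.076  0.077  0.079]
0.24 11 [-0.004 -0.003 -0.002 -0.001  0.001]
6 [-0.0117  0.0004  0.0054]
4 [-0.0142  0.0004  0.0118]
2 [-0.0164  0.0004  0.0183]
0 [-0.0183  0.0004  0.0249]
-0.6 [-0.0189  0.0004  0.0269]
```

View pics/v6.png

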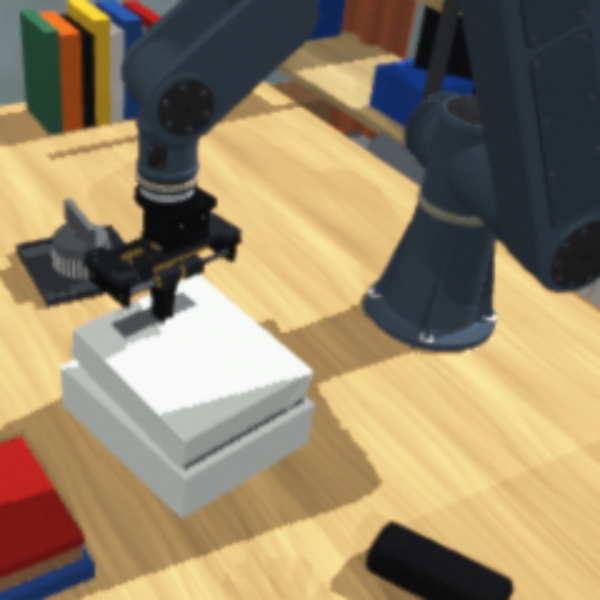

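The lid is nearly shut at about 0.12 rad, with the fingertips on the pad at about (160,315). Pressing past the catch.

```bash
python3 -m jog '[[0,-0.01,0,0.004,0,0,0],[0,-0.013,0,0.009,0,0,0],[0,-0.015,0,0.013,0,0,0],[0,-0.016,0,0.017,0,0,0],[0,-0.017,0,0.021,0,0,0],[0,-0.018,0,0.025,0,0,0],[0,-0.018,0,0.025,0,0,0]]'
```

```text
time_s: 20.02
position: [0.5039, -0.0055, 0.1374]
tcp_rot: [[-0.204, 0.979, 0.0], [0.979, 0.204, 0.0], [0.0, 0.0, -1.0]]
force: [0.1, -0.4, 2.2]
opening: 0.005
grasp_force: 1.0
```

```bash
python3 -m jog '[[0,0,0,0.001,0,0,0],[0,0,0,0.002,0,0,0],[0,0,0,0.002,0,0,0]]'; python3 -m jog '[[0,0,0,0.001,0,0,0],[0,0,0,0.001,0,0,0]]'
```

```text
time_s: 20.4
position: [0.504, -0.0055, 0.1372]
tcp_rot: [[-0.204, 0.979, 0.001], [0.979, 0.204, -0.001], [-0.001, 0.001, -1.0]]
force: [-3.2, -0.5, 16.3]
opening: 0.006
grasp_force: 7.9
time_s: 20.65
position: [0.5039, -0.0055, 0.1371]
tcp_rot: [[-0.204, 0.979, 0.001], [0.979, 0.204, -0.001], [-0.001, 0.001, -1.0]]
force: [-4.8, -0.1, 23.3]
opening: 0.004
grasp_force: 11.3
```

It is against a hard stop: the tip is at 0.126, which is the shut height. Retreat and verify.

```bash
python3 -m jog '[[0,0,0,-0.01,0,0,0],[0,0,0,-0.05,0,0,0],[0,0,0,-0.11,0,0,0],[0,0,0,-0.17,0,0,0],[0,0,0,-0.2,0,0,0],[0,0,0,-0.2,0,0,0]]'
python3 - <<'E'
from h import *
p=lidprof("side",vr=(-.1,.1))
for t in ("filter","bar_top","tray","lid_pad","mug","books","plant","case","mouse"): print(t,[(np.round(q["xyz"],3),q["p"]) for q in models.tip_of("side",t)[:1]])
cv2.imwrite("pics/v7.png",cv2.resize(p,(800,600)))
E
```

```text
time_s: 21.4
position: [0.505, -0.0055, 0.3367]
tcp_rot: [[-0.204, 0.979, 0.005], [0.979, 0.204, -0.001], [-0.002, 0.005, -1.0]]
force: [-0.0, 0.1, -0.2]
opening: 0.003
grasp_force: 0.0
-0.2 43 [-0.03  -0.029 -0.028 -0.026 -0.025]
-0.02 289 [-0.029 -0.022 -0.014 -0.006 -0.   ]
-0.0 793 [-0.003  0.004  0.023  0.041  0.052]
0.02 224 [0.048 0.05  0.05  0.051 0.053]
0.04 225 [0.048 0.05  0.051 0.051 0.053]
0.06 219 [0.048 0.05  0.05  0.051 0.053]
0.08 212 [0.048 0.049 0.05  0.051 0.053]
0.1 208 [0.048 0.05  0.051 0.052 0.053]
0.12 196 [0.048 0.05  0.051 0.051 0.053]
0.14 198 [0.048 0.05  0.051 0.051 0.053]
0.16 190 [0.048 0.05  0.051 0.051 0.053]
0.18 204 [0.048 0.05  0.052 0.053 0.259]
0.2 168 [0.048 0.051 0.052 0.053 0.056]
0.22 135 [0.048 0.05  0.05  0.051 0.053]
filter [(array([ 0.462, -0.359, -0.002]), 0.85)]
bar_top [(array([ 0.463, -0.351,  0.105]), 0.75)]
tray [(array([ 0.467, -0.352, -0.002]), 0.62)]
lid_pad [(array([ 0.506, -0.01 ,  0.125]), 0.97)]
mug [(array([ 0.775, -0.191, -0.002]), 0.83)]
books [(array([ 0.772,  0.148, -0.001]), 0.74)]
plant [(array([0.579, 0.522, 0.002]), 0.85)]
case [(array([ 0.354,  0.429, -0.003]), 0.91)]
mouse [(array([ 0.69 , -0.37 ,  0.002]), 0.76)]
```

View pics/v7.png

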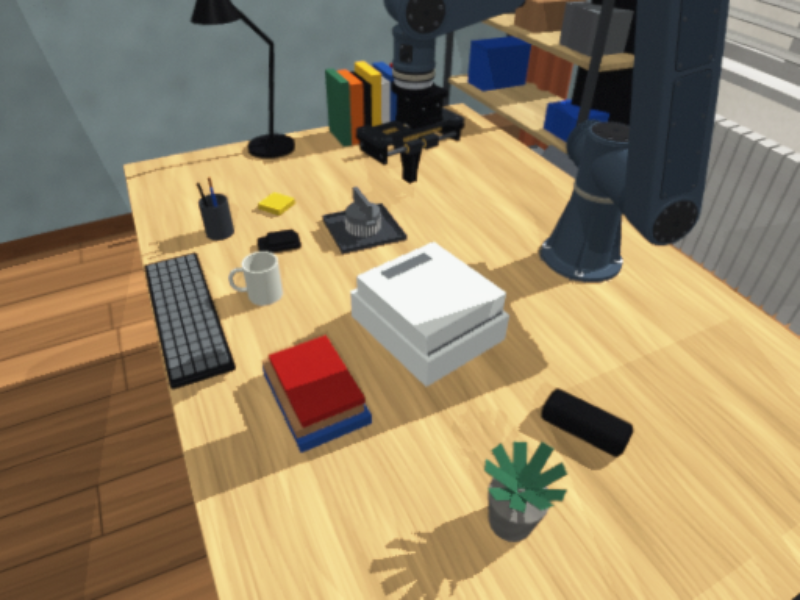

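The lid is level over its whole length (0.050 above the hinge line) around (430,300). The filter stands upright in the tray at (363,218), the other things have not moved, and the arm is clear.

```bash
python3 -c "
from rig import workorder
print(workorder.hand_in())"
```

```text
the job is handed in; nothing more can be done
None
```

The filter is out of the purifier and standing upright in the tray, the lid is pressed fully shut past its catch, nothing else on the desk was moved, and the job was handed in at about 21 s.

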